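# Set the food warmer's dial to the long mark and start it

## Task

Turn the food warmer's big knurled dial clockwise with a fingertip pressed on it until its white pointer has clicked in at the one long mark. Then press the warmer's start button fully down and let it come up again. Touch the warmer with the fingers only, grip and lift nothing, and leave the glass dish on the warming plate and the things standing round the warmer where they are.

Things in the scene. Friction and masses are not known exactly. Their poses are not given: they have to be found in the camera images.
- dial (a joint): Dial angle in rad, growing clockwise seen from above. Five click positions 0.698 rad apart: 0, 0.698, 1.396, 2.094, 2.793, with stops just beyond the first and last. The long mark is the fourth, 2.094. At the start the dial rests one to three clicks before it. About 0.03 N m turns it over to the next click; let go, it falls into the nearer click.
- dial_center (a point): Centre of the dial's top, on its upright axis, 56.5 mm above the worktop. A level black disc, 84 mm across, knurled rim, top flat to 40 mm radius, 6.5 mm above a fixed collar (94 mm across) that hides most of its side: too wide and low to grip. Turn it with a fingertip pressed down (about 5 N) some 28 mm off the axis and led round in an arc.
- dial_pointer (a point): Outer end of the white pointer line on the dial's top, 40 mm from the axis; it goes round with the dial.
- long_mark (a point): Middle of the one long mark (18 x 5 mm, black, flat) on the aluminium panel, 58 mm from the dial's axis. The other four marks are 6 mm long. With the dial set right, the pointer points straight at it.
- start (a joint): Travel of the start button in m: 0 up, 0.006 fully down; a spring brings it back. It takes about 1.2 N to start it and 4 N to hold it fully down.
- start_top (a point): Centre of the top face of the start button (24 mm round, grey, in a dark round housing 40 mm in diameter whose top is 6 mm below the button's), 67 mm above the worktop when up, 84 mm from the dial's centre, to its right. It is pressed straight down.
- warmer: Food warmer, fixed: aluminium box 170 deep (its x) x 340 wide (its y) x 45 mm high; origin at the centre of its underside, x to its back, y to its left seen from the front. Black warming plate on the right, top at 49 mm; dial (centre x = -28, y = 100 mm) on the left, start button (x = -53, y = 20 mm) between them.
- glass_dish: Small open glass dish with two ears, 142 x 172 x 48 mm, standing loose on the warming plate; origin at the centre of its underside. Stays where it is.
- salt_shaker: Salt shaker, 44 mm round, 90 mm high, standing loose behind the warmer; origin at the centre of its underside. Stays where it is.
- wine_cork: Wine cork standing on end, 23 mm round, 38 mm high, loose to the left of the warmer; origin at the centre of its underside. Stays where it is.
- oak_post_axis (a point): Upright oak post from floor to ceiling, 123 x 93 mm, fixed; this point is on its axis, 50 mm above the worktop. It stands in front of the worktop's edge, left of the warmer, between the arm's starting place and the warmer: the arm must be drawn in and led round it.
- spice_jar: Spice jar with a dark cap, 40 mm round, 105 mm high, standing loose behind the warmer, right of the salt shaker; origin at the centre of its underside. Stays where it is.

How it is judged:
By the outcome, as a careful person would: the job done as asked, in the order asked, and still so for the second after the job is handed in, with the robot touching nothing.
It also fails if it takes over 58 s, if anything falls off the work surface, if the arm or the gripper's body presses on something with over 40 N, if the wrist force passes 120 N, or if a joint passes its speed limit or range.

## Robot

A 6-joint arm with a two-finger parallel gripper is mounted at the origin on a cart in front of the work surface, level with it; the furniture and walls round the work are solid. World frame = base frame: x ahead of the robot, y to its left, z up, the work surface at z = 0. Lengths are in m, angles in rad, forces in N, time in s.
With the tool pointing down it reaches from about 0.325 to 0.9 m from the base axis. Payload 6.1 kg.
Tool frame: the origin (TCP) lies midway between the tips of the shut fingers; the grasp point (between the pads) lies 19 mm behind it; x points along the fingers, y is the direction in which the jaws open and shut, and the axes are right-handed (so a half turn about x gives the same grasp; the last joint's range is limited). The gripper opens to 85 mm and grips with 20 to 120 N. Pads are 22 mm wide; open, the fingers measure 114 mm over their backs; the gripper's body (76 mm by 85 mm) begins 54 mm behind the grasp point. The pads swing forward as they close: fully open they stand 13 mm farther back than shut.
Start: joints at [0.983, 0.22, 1.526, -0, 1.395, -0.126], TCP at [0.278, 0.56, 0.231] pointing down, gripper open.
Joint ranges: [-2.98, 2.98], [-0.91, 2.08], [0.09, 2.57], [-1.24, 4.39], [0.2, 2.65], [-2.68, 2.68]. Speed limits (rad/s): [2.57, 2.57, 3.01, 3.14, 3.14, 3.14].

## Interface

Orientations are given as [roll, pitch, yaw] about the fixed x, y, z axes, in that order (R = Rz(yaw) Ry(pitch) Rx(roll)).
In Python, from plant import movep, move_l, set_joints, gripper_to, hold, inverse_kinematics, observe, get_image, get_calibration, Unreachable, job_done gives the robot as it stands. Calls block until the motion is done:
- movep(position, orientation): joint-space move of the TCP to a pose.
- move_l(position, feed=0.15, rotation=None, max_force=None): straight line of the TCP; rotation=None keeps the orientation; feed is the mean speed in m/s. With max_force (N) it stops when the force on the tool has changed by that much, and returns True; else False.
- set_joints(angles): joint-space move.
- gripper_to(opening, f_grip=None): finger opening in m; f_grip is the grip in N (None keeps the last); returns when the fingers have stopped.
- hold(seconds).
- inverse_kinematics(position, orientation): joint angles nearest the present ones, or None.
- observe(): the state.
- get_image(name): name is "scene" or "top" or "wrist"; returns (picture, depth): 400x640x3 uint8, red, green, blue; 400x640 float32, m along the optical axis (not along the pixel's ray), 0 where there is no reading.
- get_calibration(name): a dict with "intrinsics" (3x3 intrinsics, pixels), "world_from_camera" (4x4, takes a point from camera to world coordinates). Camera axes: x right, y down, z forward; pixel columns grow to the right and rows downward; lengths in m; the calibration is good to about 2 mm. A picture is of the moment at which its call begins: read the wrist's pose just before it. get_calibration takes no time and is no camera call; for the wrist camera it gives the pose at the moment of the call.
A pose or a line that the arm cannot do raises Unreachable and nothing moves.
- job_done(): hands the job in, once; it reports no verdict.
The state is a dict: "time_s": time; "q": joint angles; "joint_velocities": joint speeds; "joint_torque": joint torques, N m; "eef_pos": TCP position; "tcp_rot": TCP orientation; "ft_force": force on the tool from outside, world axes, zero at the start; "torque": the same for the moment, N m; "opening": finger opening in m.
Only numpy, scipy, OpenCV 4.12 (cv2) and the standard library are available. Lean on these libraries where they do the work, as an engineer would, in place of code of your own. Each camera call takes 0.05 s, during which the arm holds its last target.

## Working session

There is one attempt and no reset: what is moved stays moved. The work goes in short steps, each a Python script; the robot and the scene stay as the last script left them, time stands still between calls to the robot, and variables do not carry over. Pictures are saved under pics/ and viewed, and the job is handed in when it is done.

```bash
mkdir -p pics; ls
python3 - <<'E'
from plant import *
import cv2, numpy as np
o=observe(); print({k:np.round(v,3) for k,v in o.items()})
for n in ["scene","top"]:
    im,d=get_image(n); cv2.imwrite(f"pics/{n}0.png",im[:,:,::-1]); np.save(f"pics/{n}0.npy",d)
    c=get_calibration(n); print(n,np.round(c["intrinsics"],1),np.round(c["world_from_camera"],3))
E
```

```text
pics
{'time_s': np.float64(0.0), 'q': array([ 0.983,  0.221,  1.528,  0.   ,  1.395, -0.126]), 'joint_velocities': array([-0.002,  0.001, -0.002,  0.   ,  0.   ,  0.001]), 'joint_torque': array([-2.0000e-03, -4.9690e+01, -3.8939e+01, -1.0000e-03,  1.1000e-02,
        0.0000e+00]), 'eef_pos': array([0.278, 0.559, 0.23 ]), 'tcp_rot': array([-1.72 ,  1.569, -2.182]), 'ft_force': array([-0.053, -0.124, -0.059]), 'torque': array([ 0.002,  0.009, -0.017]), 'opening': np.float64(0.086)}
scene [[402.9   0.  317.5]
 [  0.  402.9 197.8]
 [  0.    0.    1. ]] [[-0.75  -0.388  0.535 -0.029]
 [-0.661  0.417 -0.624  0.415]
 [ 0.019 -0.822 -0.569  0.622]
 [ 0.     0.     0.     1.   ]]
top [[469.1   0.  315.9]
 [  0.  469.1 198.8]
 [  0.    0.    1. ]] [[-2.700e-02 -9.970e-01  7.500e-02  3.720e-01]
 [-1.000e+00  2.700e-02  1.000e-03 -1.750e-01]
 [-3.000e-03 -7.500e-02 -9.970e-01  1.153e+00]
 [ 0.000e+00  0.000e+00  0.000e+00  1.000e+00]]
```

View pics/scene0.png

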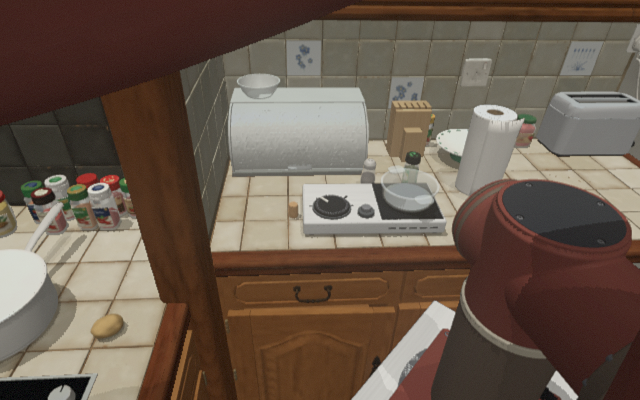

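View pics/top0.png

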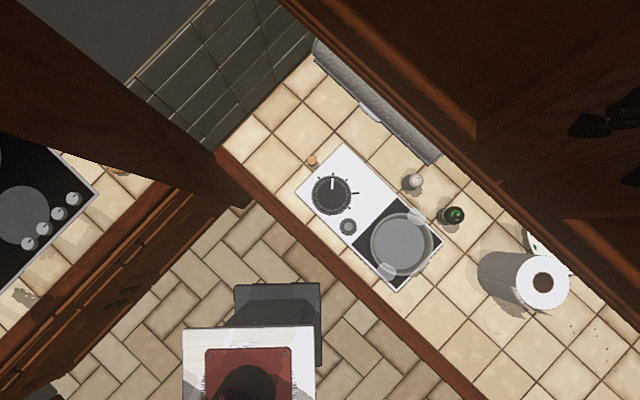

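```bash
cat > h.py <<'E'
import numpy as np, cv2
from plant import *
def ray(n,uv,z,c=None):
    c=c or get_calibration(n); K=c["intrinsics"];T=c["world_from_camera"]
    uv=np.atleast_2d(np.array(uv,float)); d=(np.c_[uv,np.ones(len(uv))]@np.linalg.inv(K).T)@T[:3,:3].T
    s=(z-T[2,3])/d[:,2]; return T[:3,3]+s[:,None]*d
def proj(n,p,c=None):
    c=c or get_calibration(n); K=c["intrinsics"];T=np.linalg.inv(c["world_from_camera"])
    q=np.atleast_2d(p)@T[:3,:3].T+T[:3,3]; q=q@K.T; return q[:,:2]/q[:,2:]
E
python3 - <<'E'
import cv2
a=cv2.imread("pics/top0.png")[135:300,285:485]; cv2.imwrite("pics/topz.png",cv2.resize(a,(800,660)[:2],interpolation=cv2.INTER_CUBIC)[:600])
a=cv2.imread("pics/scene0.png")[140:250,270:460]; cv2.imwrite("pics/scenez.png",cv2.resize(a,(760,440),interpolation=cv2.INTER_CUBIC))
E
```

```text
(no output)
```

View pics/topz.png

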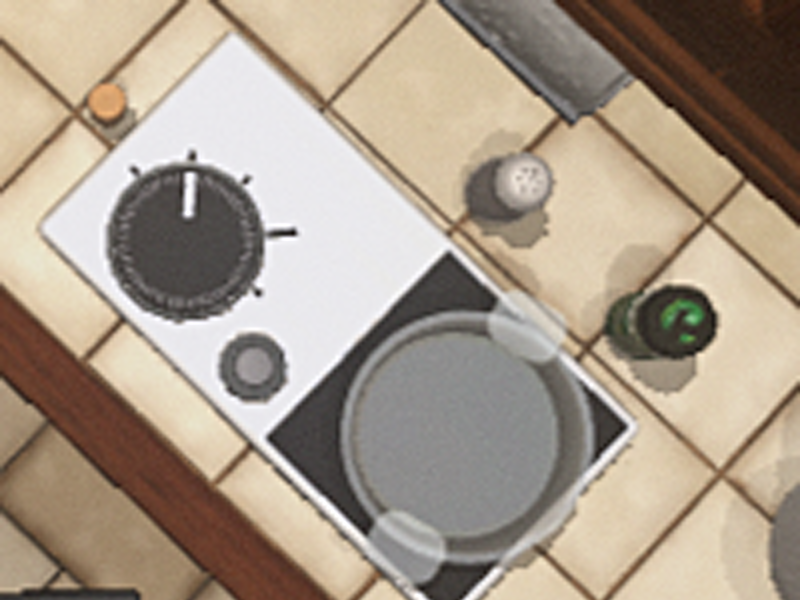

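View pics/scenez.png

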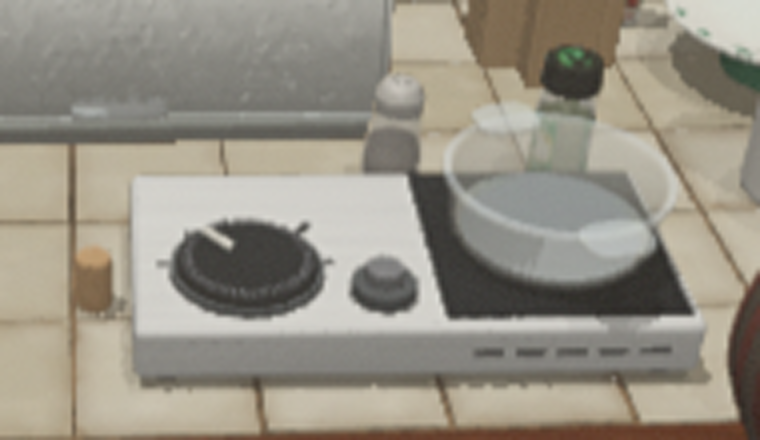

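Run:
```python
from h import *
f=lambda u,v:((u+.5)/4-.5+285,(v+.5)/4-.5+135)
np.set_printoptions(precision=4,suppress=True)
P=dict(left=(40,228,.045),back=(232,33,.045),right=(636,427,.045),mark=(283,233,.045),ptr=(190,172,.0565),ptrin=(189,217,.0565),btn=(254,367,.067),m1=(133,168,.045),m2=(192,155,.045),m3=(248,179,.045),m5=(258,293,.045),salt=(524,183,.09),jar=(677,320,.105),cork=(107,101,.038))
R={k:ray("top",[f(*p[:2])],p[2])[0] for k,p in P.items()}
for k in R: print(k,R[k])
w=R["back"]-R["left"]; print(np.linalg.norm(w[:2]))
v=R["right"]-R["back"]; print(np.linalg.norm(v[:2]), "yaw",np.arctan2(w[1],w[0]),np.arctan2(-v[1],-v[0])-np.pi/2)
yaw=np.arctan2(-v[1],-v[0])-np.pi/2
x=np.array([np.cos(yaw),np.sin(yaw)]);y=np.array([-x[1],x[0]])
O=(R["left"][:2]+R["right"][:2])/2
dc=O-.028*x+.1*y; print("warmer",O,yaw,"dial",dc,"btn",O-.053*x+.02*y)
# dial blob, contour of black top: circle fit via mask
im=cv2.imread("pics/top0.png"); 
a=cv2.cvtColor(im,cv2.COLOR_BGR2GRAY); m=np.uint8(a<110)*255; m[:150]=0
cs,_=cv2.findContours(m[160:225,300:365],cv2.RETR_EXTERNAL,cv2.CHAIN_APPROX_NONE)
c=max(cs,key=cv2.contourArea)
(cx,cy),r=cv2.minEnclosingCircle(c); M=cv2.moments(c)
k=np.ones((9,9),np.uint8); mm=cv2.morphologyEx(m[160:225,300:365],cv2.MORPH_OPEN,cv2.getStructuringElement(cv2.MORPH_ELLIPSE,(11,11)))
yy,xx=np.nonzero(mm); print("px",300+xx.mean(),160+yy.mean(), ray("top",[(300+xx.mean(),160+yy.mean())],.052))
for k in ["ptr","ptrin","mark","m1","m2","m3","m5","btn"]:
    d=R[k][:2]-dc; print(k,np.linalg.norm(d),np.arctan2(d[1],d[0]), )
for k in ("dialtop",dc,.0565),("btn",O-.053*x+.02*y,.067): print(k[0],proj("scene",[*k[1],k[2]]),proj("top",[*k[1],k[2]]))
# post in top image
```

```text
left [ 0.4727 -0.1243  0.045 ]
back [ 0.5866 -0.2417  0.045 ]
right [ 0.3459 -0.4718  0.045 ]
mark [ 0.4659 -0.2682  0.045 ]
ptr [ 0.5023 -0.2138  0.0565]
ptrin [ 0.4758 -0.2124  0.0565]
btn [ 0.3868 -0.2471  0.067 ]
m1 [ 0.507  -0.1804  0.045 ]
m2 [ 0.5139 -0.2157  0.045 ]
m3 [ 0.4986 -0.2485  0.045 ]
m5 [ 0.4307 -0.2523  0.045 ]
salt [ 0.4869 -0.4025  0.09  ]
jar [ 0.4061 -0.4814  0.105 ]
cork [ 0.5487 -0.166   0.038 ]
0.1635150251105602
0.3329214461966497 yaw -0.800908474764686 -0.8079485830672586
warmer [ 0.4093 -0.2981] -0.8079485830672586 dial [ 0.4623 -0.2087] btn [ 0.3871 -0.2459]
px 330.75558867362145 196.2682563338301 [[ 0.4588 -0.2094  0.052 ]]
ptr 0.040414529624794346 -0.126079409807046
ptrin 0.014049269685760979 -0.26765179621317564
mark 0.05961368496639036 -1.5100459441654388
m1 0.052966137950355284 0.5636119835927047
m2 0.05206737594432865 -0.1343705566516903
m3 0.05389840235525904 -0.8305734478929002
m5 0.05379194935632104 -2.1978981428772983
btn 0.08464681212709435 -2.671506392178007
dialtop [[331.2096 203.8817]] [[330.4606 194.6675]]
btn [[365.9099 206.1553]] [[347.629  226.2318]]
```

Run:
```python
from h import *
np.set_printoptions(precision=3,suppress=True)
for n in("top","scene"):
    d=np.load(f"pics/{n}0.npy"); c=get_calibration(n);K=c["intrinsics"];T=c["world_from_camera"]
    v,u=np.mgrid[:400,:640]; p=np.stack([(u-K[0,2])/K[0,0]*d,(v-K[1,2])/K[1,1]*d,d],-1)@T[:3,:3].T+T[:3,3]
    np.save(f"pics/{n}_xyz.npy",p)
    if n=="top":
        m=(d>0)&(p[...,2]>.03)&(p[...,2]<1.0)&(u<256)&(u>100)&(v<215)
        im=cv2.imread("pics/top0.png")
        q=p[m]; print(q.min(0),q.max(0))
        for uv in [(250,200),(240,190),(230,180),(220,160),(210,170),(190,170),(225,200),(200,185)]: print(uv,d[uv[1],uv[0]],p[uv[1],uv[0]])
    else:
        for uv in [(150,150),(165,200),(180,250),(200,250),(195,200),(210,280),(185,200)]: print(uv,p[uv[1],uv[0]])
```

```text
[ 0.488 -0.084  0.03 ] [0.755 0.314 0.665]
(250, 200) 2.014869 [ 0.524  0.109 -0.856]
(240, 190) 1.6969081 [ 0.537  0.1   -0.536]
(230, 180) 1.450583 [ 0.545  0.09  -0.289]
(220, 160) 1.1648804 [ 0.561  0.061 -0.001]
(210, 170) 1.1978648 [ 0.541  0.094 -0.035]
(190, 170) 1.070634 [0.525 0.111 0.091]
(225, 200) 1.6193553 [ 0.496  0.14  -0.461]
(200, 185) 1.2273792 [ 0.507  0.128 -0.068]
(150, 150) [0.509 0.175 0.334]
(165, 200) [0.507 0.172 0.242]
(180, 250) [0.502 0.168 0.134]
(200, 250) [0.501 0.131 0.109]
(195, 200) [0.523 0.11  0.202]
(210, 280) [ 0.525  0.109 -0.004]
(185, 200) [0.488 0.147 0.238]
```

```bash
cat >> h.py <<'E'
from scipy.spatial.transform import Rotation as Ro
def down(a):
    "tool x down, tool y at world angle a"
    x=np.array([0,0,-1.]);y=np.array([np.cos(a),np.sin(a),0]);M=np.c_[x,y,np.cross(x,y)]
    return Ro.from_matrix(M).as_euler("xyz")
E
python3 - <<'E'
from h import *
import warnings; warnings.filterwarnings("ignore")
np.set_printoptions(precision=3,suppress=True)
o=observe(); print(Ro.from_euler("xyz",o["tcp_rot"]).as_matrix())
az=np.arctan2(.559,.278)
for r in (.36,.4): print(r,inverse_kinematics([r*np.cos(az),r*np.sin(az),.25],o["tcp_rot"]))
dc=np.array([.461,-.209])
for ja in (0,-np.pi/2,-.4-np.pi/2,np.pi/2,.4,.8,1.2,1.6,2,2.4): print(round(ja,2),inverse_kinematics([*dc,.25],down(ja)))
E
```

```text
[[-0.001  0.445  0.895]
 [-0.001  0.895 -0.445]
 [-1.    -0.002 -0.   ]]
0.36 [ 0.889 -0.481  2.125 -0.     1.5   -0.22 ]
0.4 [ 0.912 -0.362  2.043 -0.     1.463 -0.197]
0 [-0.582 -0.08   1.808  0.     1.414 -0.582]
-1.57 [-0.582 -0.08   1.808  0.     1.414  0.989]
-1.97 [-0.582 -0.08   1.808  0.     1.414  1.389]
1.57 [-0.582 -0.08   1.808  0.     1.414 -2.152]
0.4 [-0.582 -0.08   1.808  0.     1.414 -0.982]
0.8 [-0.582 -0.08   1.808  0.     1.414 -1.382]
1.2 [-0.582 -0.08   1.808  0.     1.414 -1.782]
1.6 [-0.582 -0.08   1.808  0.     1.414 -2.182]
2 [-0.582 -0.08   1.808  0.     1.414 -2.582]
2.4 None
```

Run:
```python
from h import *
np.set_printoptions(precision=3,suppress=True)
q=inverse_kinematics([.36*np.cos(1.109),.36*np.sin(1.109),.25],observe()["tcp_rot"])
set_joints(q); print(observe()["time_s"],observe()["eef_pos"],observe()["ft_force"])
gripper_to(0.0,20)
q=np.array(q); q[0]=-.582;q[5]=-.7; set_joints(q); o=observe();print(o["time_s"],o["eef_pos"],o["ft_force"],o["opening"])
im,d=get_image("wrist"); cv2.imwrite("pics/w1.png",im[:,:,::-1]); c=get_calibration("wrist"); print(c["world_from_camera"],c["intrinsics"])
```

```text
1.1333 [0.161 0.323 0.251] [ 0.455  0.785 -0.504]
3.6583 [ 0.337 -0.127  0.25 ] [0.238 0.268 0.012] -4.913591960416409e-05
[[ 0.993  0.116  0.033  0.328]
 [ 0.121 -0.949 -0.291 -0.053]
 [-0.002  0.293 -0.956  0.394]
 [ 0.     0.     0.     1.   ]] [[327.536   0.    320.302]
 [  0.    327.536 202.273]
 [  0.      0.      1.   ]]
```

View pics/w1.png

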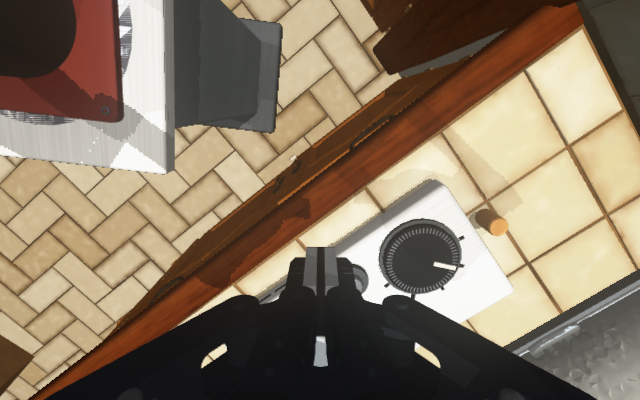

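Run:
```python
from h import *
np.set_printoptions(precision=4,suppress=True)
im=cv2.imread("pics/w1.png"); a=cv2.cvtColor(im,cv2.COLOR_BGR2GRAY)
m=np.uint8(a<120)*255; s=m[205:300,372:475]
s=cv2.morphologyEx(s,cv2.MORPH_CLOSE,cv2.getStructuringElement(cv2.MORPH_ELLIPSE,(15,15)))
s=cv2.morphologyEx(s,cv2.MORPH_OPEN,cv2.getStructuringElement(cv2.MORPH_ELLIPSE,(25,25)))
cs,_=cv2.findContours(s,cv2.RETR_EXTERNAL,cv2.CHAIN_APPROX_NONE); c=max(cs,key=cv2.contourArea).reshape(-1,2)+[372,205]
w=ray("wrist",c,.05)[:,:2]; A=np.c_[2*w,np.ones(len(w))]; x=np.linalg.lstsq(A,(w**2).sum(1),rcond=None)[0]; print("collar",x[:2],np.sqrt(x[2]+x[0]**2+x[1]**2),len(c))
for n,p,z in [("ptr",(457,267),.0565),("mark",(413,297),.045)]: 
  W=ray("wrist",[p],z)[0]; d=W[:2]-x[:2]; print(n,W,np.hypot(*d),np.arctan2(d[1],d[0]))
cv2.imwrite("pics/w1z.png",cv2.resize(im[190:330,260:520],(780,420),interpolation=cv2.INTER_CUBIC))
```

```text
collar [ 0.4516 -0.2065] 0.05421205144563466 316
ptr [ 0.5049 -0.2139  0.0565] 0.05386830177337583 -0.13855208639295347
mark [ 0.4675 -0.2659  0.045 ] 0.0614730516232474 -1.3086011777135873
```

View pics/w1z.png

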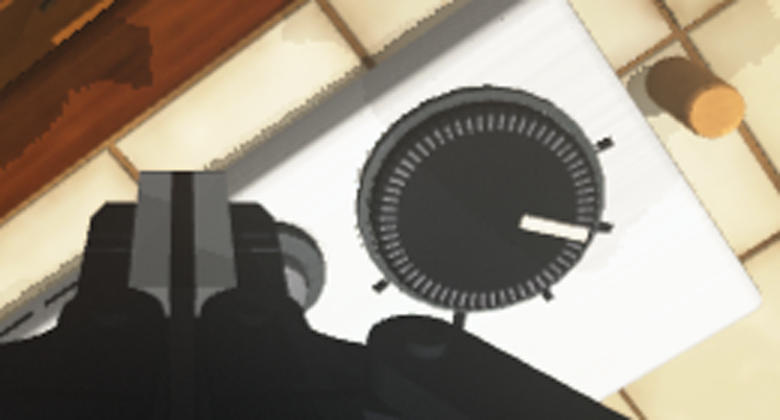

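Run:
```python
from h import *
np.set_printoptions(precision=4,suppress=True)
f=lambda u,v:((u+.5)/3-.5+260,(v+.5)/3-.5+190)
print("knurl ctr",ray("wrist",[f(489,208)],.0565))
w=ray("wrist",[f(*p) for p in [(604,143),(605,228),(547,294),(380,285)]],.045)[:,:2]; A=np.c_[2*w,np.ones(len(w))]; x=np.linalg.lstsq(A,(w**2).sum(1),rcond=None)[0]; print("marks",x[:2],np.sqrt(x[2]+x[0]**2+x[1]**2))
w=ray("wrist",[f(*p) for p in [(382,205),(596,205),(489,108),(489,305)]],.0565);print(w)
p=ray("wrist",[f(588,235),f(523,220)],.0565); m=ray("wrist",[f(460,319)],.045)[0]
print(p,m)
c=np.array([.461,-.209]); 
for q in(p[0],m): d=q[:2]-c; print(np.hypot(*d),np.arctan2(d[1],d[0]))
print("btn",ray("wrist",[f(298,275)],.067))
```

```text
knurl ctr [[ 0.4637 -0.2088  0.0565]]
marks [ 0.4636 -0.2114] 0.052133095834592295
[[ 0.4233 -0.2125  0.0565]
 [ 0.5037 -0.2026  0.0565]
 [ 0.4552 -0.169   0.0565]
 [ 0.4726 -0.25    0.0565]]
[[ 0.5037 -0.2154  0.0565]
 [ 0.4777 -0.2122  0.0565]] [ 0.4672 -0.2645  0.045 ]
0.04318698286840537 -0.14798148775030712
0.05583583654243183 -1.4591660991944309
btn [[ 0.3942 -0.24    0.067 ]]
```

Run:
```python
from h import *
np.set_printoptions(precision=4,suppress=True)
C=np.array([.4625,-.209]); a=1.5
P=lambda a,z:[*(C+.027*np.array([np.cos(a),np.sin(a)])),z]
movep(P(a,.16),down(a-1.4)); move_l(P(a,.075),feed=.1)
hold(.3);o=observe();print(o["time_s"],o["eef_pos"],o["ft_force"])
f0=o["ft_force"].copy(); np.save("f0.npy",f0)
h=move_l(P(a,.052),feed=.01,max_force=3); hold(.2)
o=observe();print(h,o["time_s"],o["eef_pos"],o["ft_force"]-f0,o["torque"])
```

```text
5.7083 [ 0.4647 -0.1822  0.0754] [-0.5949 -0.0395 -0.3061]
True 7.5667 [ 0.4646 -0.1821  0.0565] [1.1509 0.9986 5.8397] [ 0.0698  0.0055 -0.061 ]<sys>:0: UserWarning: Gimbal lock detected. Setting third angle to zero since it is not possible to uniquely determine all angles.
```

```bash
cat > arc.py <<'E'
from h import *
import warnings; warnings.filterwarnings("ignore")
np.set_printoptions(precision=3,suppress=True)
C=np.array([.4625,-.209]); f0=np.load("f0.npy")
P=lambda a,z:[*(C+.027*np.array([np.cos(a),np.sin(a)])),z]
def arc(a,a1,z,n,F=6):
    for b in np.linspace(a,a1,n+1)[1:]:
        move_l(P(b,z),feed=.02,rotation=down(b-1.4))
        o=observe(); f=o["ft_force"]-f0; e=o["eef_pos"][:2]-C
        print(round(o["time_s"],2),"cmd",round(b,3),"act",round(np.arctan2(e[1],e[0]),3),"z",round(z,5),o["eef_pos"][2].round(4),f)
        if f[2]>20: break
        z-=np.clip((F-f[2])*.00008,-.0003,.0003)
    return z
E
python3 - <<'E'
from arc import *
z=arc(1.5,1.3,.0558,4); print(z)
E
```

```text
7.82 cmd 1.45 act 1.43 z 0.0558 0.0565 [-0.488  0.773  7.047]
8.07 cmd 1.4 act 1.383 z 0.05588 0.0565 [-0.549  0.774  6.888]
8.32 cmd 1.35 act 1.335 z 0.05595 0.0565 [0.267 0.02  6.734]
8.57 cmd 1.3 act 1.287 z 0.05601 0.0565 [-0.556  0.859  7.441]
0.05612879205703285
```

Run:
```python
from arc import *
z=arc(1.3,.6,.0561,12); print(z)
im,d=get_image("wrist"); cv2.imwrite("pics/w2.png",im[:,:,::-1])
im,d=get_image("scene"); cv2.imwrite("pics/s2.png",cv2.resize(im[150:240,290:420,::-1],(780,540),interpolation=cv2.INTER_CUBIC))
```

```text
8.82 cmd 1.242 act 1.231 z 0.0561 0.0565 [ 0.612 -0.302  6.121]
9.07 cmd 1.183 act 1.171 z 0.05611 0.0565 [0.686 0.479 5.974]
9.32 cmd 1.125 act 1.11 z 0.05611 0.0565 [1.367 0.672 6.535]
9.57 cmd 1.067 act 1.049 z 0.05615 0.0565 [1.312 0.362 5.251]
9.82 cmd 1.008 act 0.986 z 0.05609 0.0565 [ 1.576 -0.416  5.83 ]
10.07 cmd 0.95 act 0.93 z 0.05608 0.0565 [ 1.731 -0.563  6.607]
10.32 cmd 0.892 act 0.876 z 0.05613 0.0565 [ 1.482 -1.139  6.228]
10.57 cmd 0.833 act 0.822 z 0.05614 0.0565 [ 0.008 -0.642  6.73 ]
10.82 cmd 0.775 act 0.769 z 0.0562 0.0565 [ 0.457 -0.216  7.957]
11.07 cmd 0.717 act 0.722 z 0.05636 0.0565 [ 0.479 -0.144  7.207]
11.32 cmd 0.658 act 0.671 z 0.05646 0.0565 [0.746 2.001 7.006]
11.57 cmd 0.6 act 0.617 z 0.05654 0.0565 [0.959 1.504 6.648]
0.056587505167066655
```

View pics/w2.png

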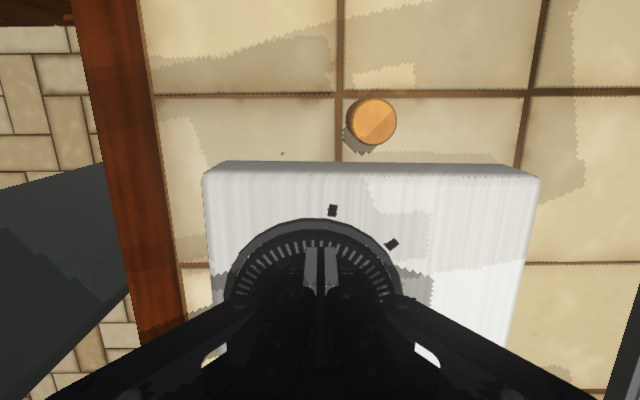

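View pics/s2.png

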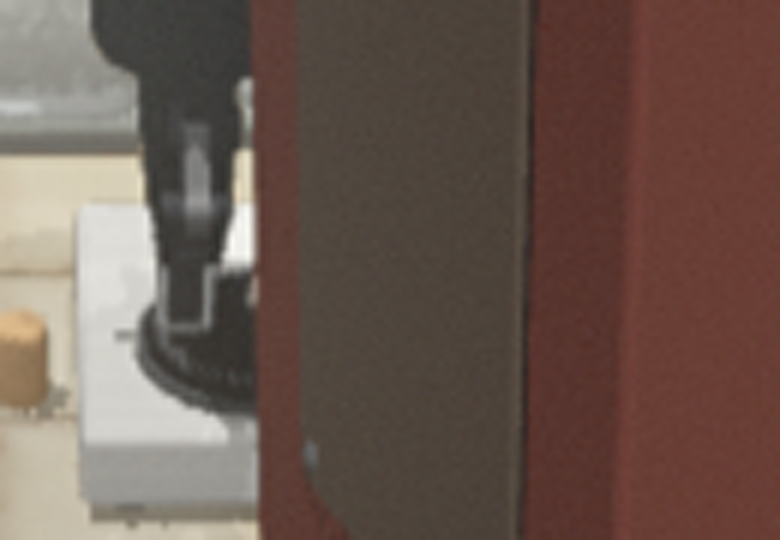

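Run:
```python
from arc import *
z=arc(.6,.06,.0566,9); print(z)
move_l(P(.06,.09),feed=.1)
q=np.array(observe()["q"]);C2=P(.06,.2); r=np.array([.33,-.1,.25])
movep(r,down(-1.2)); hold(.2)
o=observe();print(o["time_s"],o["ft_force"],o["eef_pos"])
im,d=get_image("wrist"); cv2.imwrite("pics/w3.png",im[:,:,::-1]); np.savez("pics/w3cal.npz",**get_calibration("wrist"))
im,d=get_image("top"); cv2.imwrite("pics/top3.png",im[:,:,::-1]); cv2.imwrite("pics/top3z.png",cv2.resize(im[135:285,285:485,::-1],(800,600),interpolation=cv2.INTER_CUBIC))
```

```text
11.92 cmd 0.54 act 0.56 z 0.0566 0.0565 [1.17  1.778 6.479]
12.17 cmd 0.48 act 0.497 z 0.05664 0.0565 [1.279 1.632 5.457]
12.42 cmd 0.42 act 0.428 z 0.05659 0.0565 [2.422 1.111 6.   ]
12.67 cmd 0.36 act 0.36 z 0.05659 0.0566 [ 1.582 -0.007  3.881]
12.92 cmd 0.3 act 0.293 z 0.05643 0.0565 [ 2.339 -0.96   4.801]
13.17 cmd 0.24 act 0.235 z 0.05633 0.0565 [ 1.701 -0.278  5.536]
13.42 cmd 0.18 act 0.175 z 0.05629 0.0565 [ 1.462 -1.349  5.465]
13.67 cmd 0.12 act 0.118 z 0.05625 0.0565 [1.057 0.559 6.509]
13.92 cmd 0.06 act 0.064 z 0.05629 0.0565 [ 0.989 -0.74   6.988]
0.0563692577761756
15.5833 [-0.659 -0.226 -0.139] [ 0.33  -0.1    0.249]
```

View pics/w3.png

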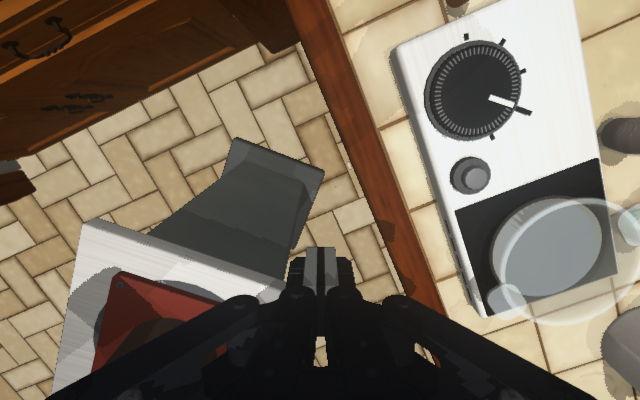

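View pics/top3z.png

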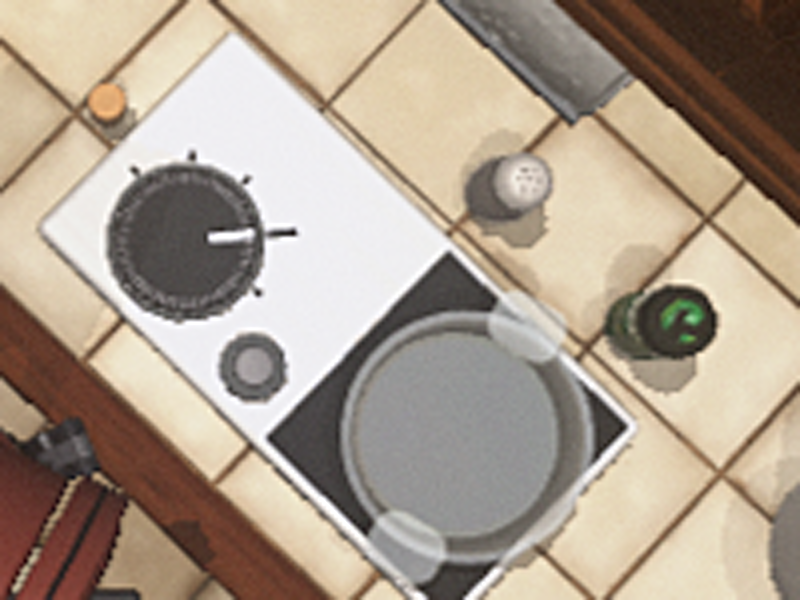

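The pointer, at about (500,100) in the wrist view, is lined up with the long mark at (521,110). The top view shows the same. Next is the button, seen at (475,178).

Run:
```python
from arc import *
print("btn wrist",ray("wrist",[(475,178)],.067),"dial ctr",ray("wrist",[(478,89)],.0565))
B=np.array([.3885,-.2455]); b=ray("wrist",[(475,178)],.067)[0][:2]; print(b)
if np.hypot(*(b-B))<.006: B=(b+B)/2
print(B)
movep([*B,.15],down(-1.2)); move_l([*B,.085],feed=.1); hold(.3); o=observe(); f0=o["ft_force"].copy(); print(o["eef_pos"],f0)
dz=o["eef_pos"][2]-.085
h=move_l([*B,.064],feed=.015,max_force=25); o=observe(); print(h,o["eef_pos"],o["ft_force"]-f0)
for z in (.0625,.0615,.0605,.0600,.0595,.059,.0585,.058,.0575):
    h=move_l([*B,z],feed=.01); hold(.1); o=observe(); f=o["ft_force"]-f0; print(z,o["eef_pos"],f)
    if f[2]>9: break
hold(.3)
move_l([*B,.1],feed=.05); hold(.2); o=observe(); print(o["time_s"],o["ft_force"],o["eef_pos"])
```

```text
btn wrist [[ 0.387 -0.247  0.067]] dial ctr [[ 0.466 -0.212  0.056]]
[ 0.387 -0.247]
[ 0.388 -0.246]
[ 0.388 -0.247  0.085] [-1.195 -0.283  0.401]
False [ 0.388 -0.246  0.064] [-0.031  1.226  1.442]
0.0625 [ 0.388 -0.247  0.063] [-0.004  1.423  2.924]
0.0615 [ 0.388 -0.247  0.062] [1.047 1.362 4.084]
0.0605 [ 0.388 -0.247  0.061] [-0.432  2.657  6.908]
0.06 [ 0.388 -0.247  0.061] [-2.506  2.114 11.   ]
22.0083 [-0.927  0.531 -0.099] [ 0.388 -0.246  0.1  ]
```

Run:
```python
from arc import *
movep([.33,-.1,.25],down(-1.2)); hold(.3)
o=observe(); print(o["time_s"],o["ft_force"])
im,d=get_image("top"); cv2.imwrite("pics/top4z.png",cv2.resize(im[135:285,285:485,::-1],(800,600),interpolation=cv2.INTER_CUBIC))
a=cv2.imread("pics/top3.png").astype(int); D=np.abs(a-im[:,:,::-1]).max(2)[150:285,290:485]; print("changed px",(D>40).sum())
a=cv2.imread("pics/top0.png").astype(int); D=np.abs(a-im[:,:,::-1]).max(2)[140:285,290:485]; yy,xx=np.nonzero(D>50); print("vs start",len(xx),xx.min()+290,xx.max()+290,yy.min()+140,yy.max()+140)
im,d=get_image("wrist"); cv2.imwrite("pics/w4.png",cv2.resize(im[20:220,380:640,::-1],(780,600),interpolation=cv2.INTER_CUBIC))
w=cv2.imread("pics/w3.png").astype(int); print("wrist chg",(np.abs(w-im[:,:,::-1]).max(2)[140:215,440:510]>50).sum())
```

```text
23.1833 [0.812 0.573 0.072]
changed px 28
vs start 783 290 421 178 284
wrist chg 37
```

View pics/top4z.png

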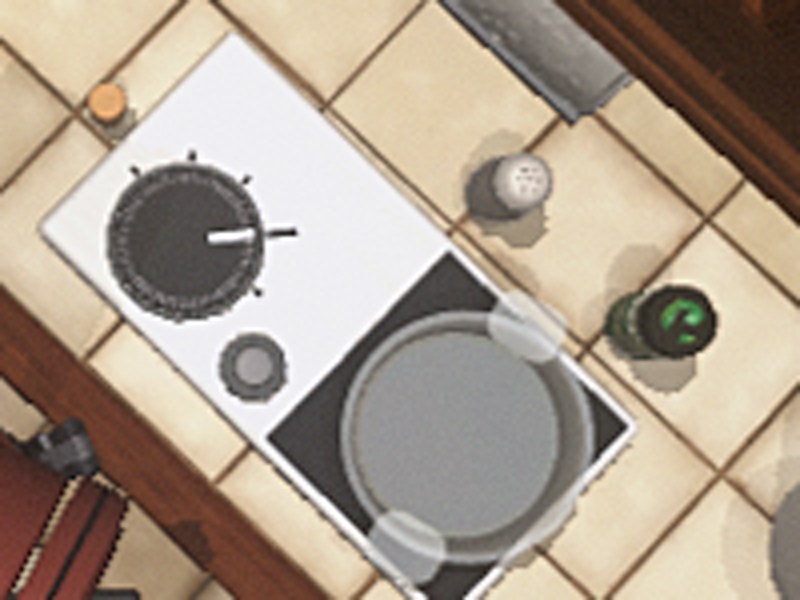

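View pics/w4.png

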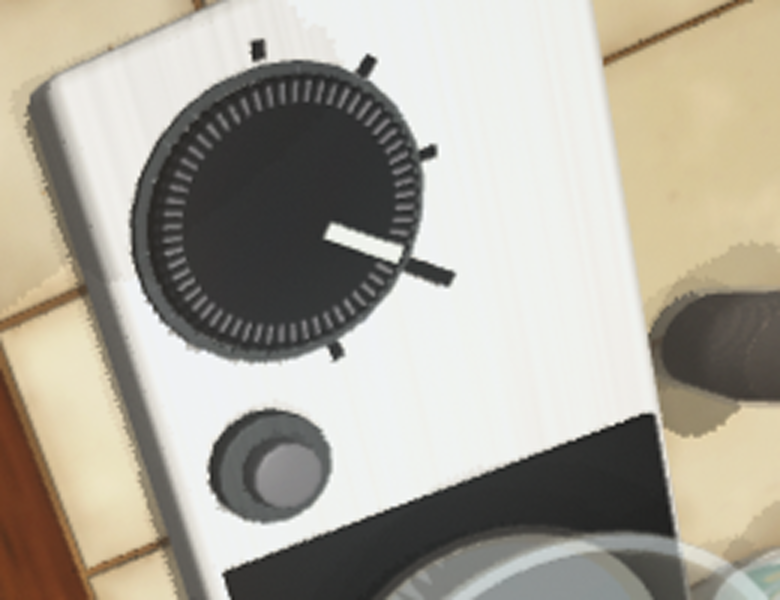

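The white pointer, ending at (403,253) in the close-up, is in line with the long mark at (430,271). The button at (288,474) is up, and the dish, salt shaker, spice jar and cork look unmoved.

```bash
python3 -c "
from plant import *
job_done(); print(observe()['time_s'])"
```

```text
the job is handed in; nothing more can be done
the job is handed in; nothing more can be done
```

The dial is set at the long mark, the start button has been pressed and released, and the job is handed in. My last reading before handing in was about 23 s on the clock, well inside the 58 s limit.

- **Route:** I drew the arm in, shut the fingers and swung round the oak post.
- **Dial:** I pressed the dial with the shut fingertips at about 4–8 N, 27 mm off its axis. I led it clockwise through about 1.44 rad, two clicks on from its start at the second mark. After I lifted off, the wrist and top pictures both showed the pointer in line with the long mark.
- **Button:** I then pressed the start button straight down. At a fingertip height of about 61 mm, the full 6 mm of travel, the force climbed sharply to 11 N. That shows it reached its stop. I then let it come back up.
- **Last checks:** The final pictures show the pointer still at the long mark and the button up. By eye, the dish, salt shaker, spice jar and cork stand where they were at the start. The wrist force was back to about zero and the arm was clear of everything.
- **Disagreements:** The camera estimates of the dial centre differed by a few millimetres. One automatic fit on a wrist picture was thrown out because the finger was caught in its colour mask. Comparing the last top picture with the first by pixel counts did not settle whether the loose things had moved, because the arm and the turned dial were in the area compared.

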